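# Draw the grip tube from a tattoo machine and hold it up to the inspection camera

## Robot

A 6-joint arm with a two-finger parallel gripper is mounted at the origin on the work surface. World frame = base frame: x ahead of the robot, y to its left, z up, the work surface at z = 0. Lengths are in m, angles in degrees, forces in N, time in s.
With the tool pointing down it reaches from about 0.25 to 0.725 m from the base axis. Payload 9.7 kg.
Tool frame: the origin (TCP) lies midway between the tips of the shut fingers; the grasp point (between the pads) lies 19 mm behind it (bot.pinch_z is the distance from the TCP to the grasp point, in m); z points along the fingers, y is the line along which they close (so a half turn about z gives the same grasp; the last joint's range is limited). The gripper opens to 85 mm and grips with 20 to 120 N. Pads are 22 mm wide; open, the fingers measure 114 mm over their backs; the gripper's body (76 mm by 85 mm) begins 54 mm behind the grasp point. The pads swing forward as they close: fully open they stand 13 mm farther back than shut.
Start: joints at [-65.432, 4.979, 10.078, 95.1, 0, 90], TCP at [0.229, -0.5, 0.201] pointing down, gripper open.
Joint ranges: [-179.16, 179.16], [-48.56, 103.87], [-65.8, 70.77], [-126.05, 130.52], [-82.76, 87.17], [-180, 180]. Speed limits (degrees/s): [127.2, 127.2, 147.25, 180, 180, 180].

## Interface

Orientations are given as [roll, pitch, yaw] about the fixed x, y, z axes, in that order (R = Rz(yaw) Ry(pitch) Rx(roll)).
In Python, from workcell import sensors, camera, camera_params, ticket, bot gives the robot as it stands.
- The arm moves only by the shell command python3 -m jog 'ROWS' [FORCE]. ROWS is JSON, a list that holds one entry, the list of rows, each a list of 5 numbers: the shift along the world's x, y, z in units of 50 mm (1.0 is 50 mm), then the turn about the world's z in units of 5 degrees (1.0 is 5 degrees), then the opening, from 0 (shut) to 1 (fully open). In form: [[[tx, ty, tz, yaw, grip], ...]]. A call has 1 to 8 rows; each row shifts and turns the commanded pose from where the row before left it; what a row does not reach is not made up. A row lasts 1/10 s, in which the tool goes at most 50 mm and 8.59 degrees, less where a joint would pass 70% of its speed; a pose out of reach is approached as far as the arm can. A call is refused whole if a number of a shift passes 1 or a number of a turn 1, either way. A call with a gripper value outside its range is refused whole. The fingers move at their own pace and stop on an object; FORCE is the grip in N (left out, the last holds). Time passes only in rows, so rows that do not move let the fingers close. It gives the time, the measured TCP pose, the force, the opening and the grip force at its end, in the units of the state.
- sensors.get_obs(): the state, without advancing time (a new reading comes with each control period).
- camera(name): name is "scene" or "side" or "wrist"; returns the picture (400x640x3 uint8, blue, green, red); there is no depth.
- camera_params(name): a dict with "fx", "fy", "cx", "cy" (pixels), "k1" (the pictures are not rectified: a ray, as slopes to the right and down, at radius r is drawn at 1 + k1 r^2 times it, then the intrinsics apply), "T" (4x4, takes a point from camera to world coordinates); the wrist camera has in their place "tool_from_camera" (4x4, takes a point from camera to tool coordinates, whose origin is the TCP and whose axes are the flange's). Camera axes: x right, y down, z forward; pixel columns grow to the right and rows downward; lengths in m; the calibration is good to about 2 mm. A picture is of the moment at which its call begins: read the wrist's pose just before it. camera_params takes no time and is no camera call.
- ticket.job_done(): hands the job in; it is judged then, once.
The state is a dict: "time": time; "q": joint angles; "qd": joint speeds; "joint_efforts": joint torques, N m; "ee_pos": TCP position; "tcp_rot": TCP orientation; "wrist_force": force on the tool from outside, world axes, zero at the start; "torque": the same for the moment, N m; "opening": finger opening in m; "grasp_force": force on a finger pad.
Only numpy, scipy, OpenCV 4.12 (cv2) and the standard library are available. Lean on these libraries where they do the work, as an engineer would, in place of code of your own. Each camera call takes 0.05 s, during which the arm holds its last target. There are 200 camera calls.

## Task

The grip tube of the tattoo machine is due for a look under the inspection camera on the lamp post. Loosen the wing screw of the machine's tube clamp first, draw the tube straight out of the clamp and lift it away, then hold it up to the camera: tip towards the lens and 50 mm in front of it, tube in line with the lens's slanting axis. Finish while holding it there, in the air and at rest; do not drop the tube, do not let tube or robot touch the lamp post, lamp or camera, and leave the dish, punch, battery pack and palette where they lie.

Things in the scene. Friction and masses are not known exactly. Their poses are not given: they have to be found in the camera images.
- wing_screw (a joint): wing screw of the tube clamp, vertical axis: 0 = tight, grows anticlockwise seen from above (loosening), up to 2.6 rad. Starts at 0 to 0.12. It lets go of the tube at about 0.35; turn it to 0.8 rad or more (about 45 degrees) to loosen it. Stays where it is left; turns with about 0.05 N m.
- wing (a point): middle of the flat steel wing of that screw, on the screw's axis, 75 mm above the bench. The wing is an upright bar 30 mm long (x axis), 9 mm thick (y axis) and 16 mm high, its top at 83 mm; nothing else within 45 mm of its axis is higher than 58 mm. The frame turns with the screw.
- clamp (a point): point in the machine's tube clamp, straight below the wing screw, on the tube's axis, 42 mm above the bench. x axis: the level direction in which the tube points and is drawn out; z up. The clamp is a brass sleeve 18 mm long (9 mm either side of this point), bore 11 mm. A black saddle 20 mm wide and 32 mm high, open along x, bears the front end of the grip from 74 to 100 mm along +x.
- tube_centre (a point): middle of the loose steel grip tube, on its axis, half-way along its fat knurled grip (25 mm thick, 52 mm long); x axis along the tube to its tip. Behind, an 8 mm stem reaches to 80 mm from here, its end in the clamp. At the start it lies level, 42 mm above the bench, 60 mm from the clamp point; 30 mm along +x frees it. 0.10 to 0.17 kg, balanced within 8 mm of here.
- tube_tip (a point): the tip of the grip tube, on its axis, 68 mm along +x from tube_centre.
- lens (a point): centre of the camera's lens glass, amid a white ring lamp 70 mm across, 215 mm above the bench. x axis: along the lens's axis INTO the camera, up and away from the work, 30 degrees above level; the camera looks along -x, down 30 degrees. The lamp's face lies 4 mm behind the glass.
- focus (a point): the camera's point of focus in empty air, 50 mm in front of the lens on its axis, 190 mm above the bench; same axes as lens. The tube's tip belongs here, with the tube's x axis along this x axis, so that the tube slants 30 degrees, tip up.
- lamp_post: the steel lamp post, 16 mm thick, 310 mm tall, with lamp and camera, its twist-on base in a 72 mm chrome bayonet socket in the bench; fixed. Origin at bench level under the post; x axis level, pointing from the lens side (lens 55 mm along -x) to the post's back.
- machine: the tattoo machine (brass frame, two black coils) lying on its side in a black plastic jig, fixed; origin at bench level under the wing screw, axes as clamp. It reaches 110 mm to +y, 20 mm to -y, 105 mm to -x; up to 60 mm high apart from the wing screw. The jig's 10 mm thick rail runs under the tube to 128 mm along +x.
- tube: the grip tube, same origin and axes as tube_centre.
- kidney_dish: stainless kidney dish, about 200 x 95 x 36 mm, standing on the bench; origin at its middle, bench level. Leave alone.
- centre_punch: brass centre punch 120 mm long, 10 mm thick, lying along its x axis; origin under its middle. Leave alone.
- battery_pack: black plastic battery pack 62 x 92 x 30 mm lying on the bench; origin under its middle. Leave alone.
- palette: white porcelain palette 85 x 125 x 13 mm with six round wells; origin under its middle. Leave alone.
There are look-alikes about, which are no part of the job. Of the things like the tube, leave any that is orange or turquoise; of the rest the smaller one is meant.

How it is judged:
By the outcome, as a careful person would: the job done as asked, in the order asked, and still so for the second after the job is handed in, while the arm keeps its last pose, push and grip.
It also fails if it takes over 51 s, if anything falls off the work surface, if the arm or the gripper's body presses on something with over 40 N, if the wrist force passes 120 N, or if a joint passes its speed limit or range.

## Working session

There is one attempt and no reset: what is moved stays moved. The work goes in short steps, Python scripts to look and compute and a shell command to move; the robot and the scene stay as the last step left them, time stands still between calls to the robot, and variables do not carry over. Pictures are saved under pics/ and viewed, at most 10 in all, crops included, and the job is handed in when it is done.

```bash
mkdir -p pics; cat > h.py <<'E'
import numpy as np, cv2
from workcell import sensors, camera, camera_params, ticket, bot
from scipy.spatial.transform import Rotation as Ro
def par(n):
    p=camera_params(n)
    if n=="wrist":
        o=sensors.get_obs(); T=np.eye(4); T[:3,3]=o["ee_pos"]; T[:3,:3]=rot(o["tcp_rot"]); p["T"]=T@np.array(p["tool_from_camera"])
    return p
def rot(r):
    r=np.array(r); return r if r.shape==(3,3) else Ro.from_euler("xyz",r,degrees=True).as_matrix()
def KD(p): return np.array([[p["fx"],0,p["cx"]],[0,p["fy"],p["cy"]],[0,0,1.]]),np.array([p["k1"],0,0,0.])
def ray(p,uv):
    K,D=KD(p); s=cv2.undistortPoints(np.array([[uv]],float),K,D)[0,0]; T=np.array(p["T"])
    return T[:3,3],T[:3,:3]@[*s,1]
def onz(p,uv,z):
    o,d=ray(p,uv); return o+d*(z-o[2])/d[2]
def proj(p,X):
    K,D=KD(p); T=np.linalg.inv(np.array(p["T"])); return cv2.projectPoints(np.atleast_2d(np.array(X,float)),cv2.Rodrigues(T[:3,:3])[0],T[:3,3],K,D)[0][:,0]
def tri(*pr):
    A=np.zeros((3,3));b=np.zeros(3)
    for p,uv in pr:
        o,d=ray(p,uv); d=d/np.linalg.norm(d); M=np.eye(3)-np.outer(d,d); A+=M;b+=M@o
    return np.linalg.solve(A,b)
E
python3 - <<'E'
from h import *
for n in ["scene","side"]:
    cv2.imwrite(f"pics/{n}0.png",camera(n)); p=par(n); print(n,{k:np.round(v,3).tolist() for k,v in p.items()})
p=par("wrist"); print(np.round(p["tool_from_camera"],3).tolist(),p["fx"]); print(sensors.get_obs(), [a for a in dir(bot) if a[0]!='_'])
E
```

```text
scene {'fx': 375.582, 'fy': 375.582, 'cx': 323.974, 'cy': 202.287, 'k1': -0.048, 'T': [[-0.338, 0.757, -0.559, 1.074], [0.941, 0.279, -0.191, 0.243], [0.012, -0.591, -0.807, 0.977], [0.0, 0.0, 0.0, 1.0]]}
side {'fx': 427.281, 'fy': 427.281, 'cx': 319.782, 'cy': 194.879, 'k1': -0.043, 'T': [[0.938, -0.165, 0.306, 0.083], [-0.347, -0.47, 0.812, -1.021], [0.009, -0.867, -0.498, 0.781], [0.0, 0.0, 0.0, 1.0]]}
[[0.001, -0.959, -0.283, 0.072], [1.0, 0.001, -0.0, 0.001], [0.001, -0.283, 0.959, -0.172], [0.0, 0.0, 0.0, 1.0]] 288.3641145180396
{'time': 0.1, 'q': array([-6.54315368e+01,  5.01092611e+00,  1.00404213e+01,  9.50983010e+01,
       -5.33207298e-04,  9.00011599e+01]), 'qd': array([ 0.07988973, -0.09799065,  0.04528545, -0.03712146,  0.03172249,
       -0.07465103]), 'joint_efforts': array([-1.55956113e-03, -5.21559370e+01,  4.65654874e+01,  1.60272449e-02,
       -6.42261693e-05,  4.60825703e-06]), 'ee_pos': array([ 0.22858496, -0.50000683,  0.20053819]), 'tcp_rot': array([-1.79931194e+02,  5.34599858e-04,  2.45673039e+01]), 'wrist_force': array([-0.21519989,  0.63554619, -0.63931227]), 'torque': array([-0.03369165,  0.02642842,  0.01880713]), 'grasp_force': 0.0, 'opening': 0.08552667797783531} ['PlanningError', 'pinch_z']
```

View pics/scene0.png

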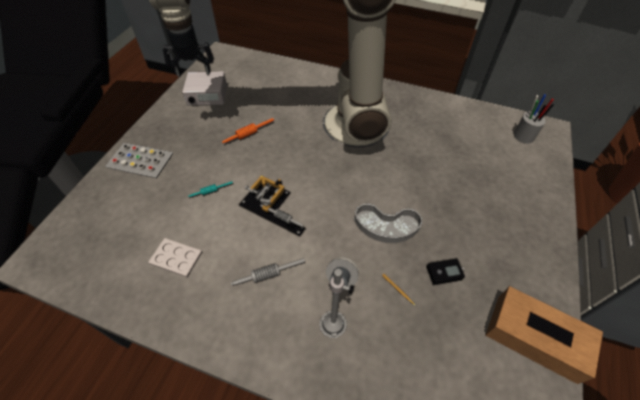

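View pics/side0.png

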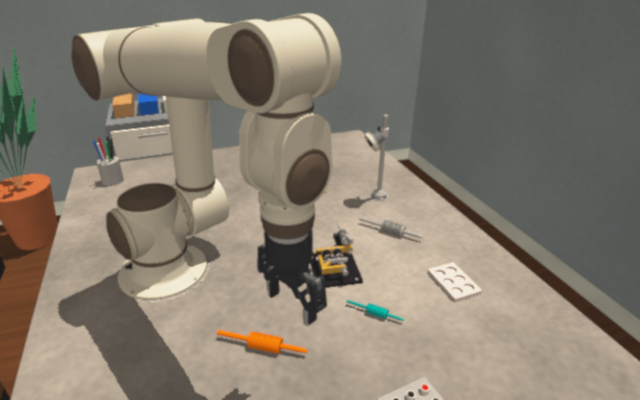

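```bash
python3 - <<'E'
from h import *
im=cv2.imread("pics/scene0.png"); s=cv2.imread("pics/side0.png")
a=cv2.resize(im[165:245,230:315],(400,376)); b=cv2.resize(im[245:345,300:380],(400,500)); 
o=np.zeros((500,800,3),np.uint8); o[:376,:400]=a;o[:,400:]=b; cv2.imwrite("pics/crop1.png",o)
p=par("scene")
for n,uv,z in [("wing~",(283,186),.08),("railtip",(303,231),.0),("tube",(283,214),.042),("postbase",(333,325),0),("lens~",(341,275),.215),("dish",(388,225),0),("pal",(175,257),0),("bigtube",(268,272),.01)]: print(n,onz(p,uv,z).round(3))
E
```

```text
wing~ [ 0.437 -0.108  0.08 ]
railtip [ 0.521 -0.012  0.   ]
tube [ 0.51  -0.08   0.042]
postbase [0.763 0.168 0.   ]
lens~ [0.72  0.165 0.215]
dish [0.41  0.228 0.   ]
pal [ 0.734 -0.33   0.   ]
bigtube [ 0.687 -0.052  0.01 ]
```

View pics/crop1.png

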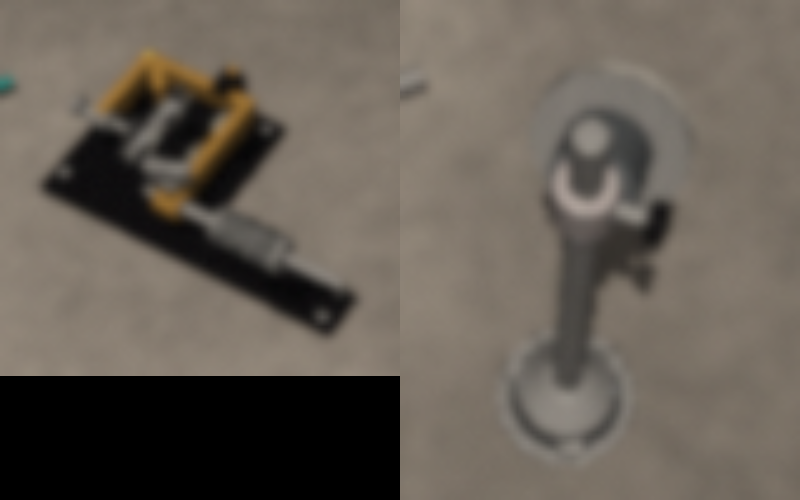

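```bash
python3 - <<'E'
from h import *
p=par("scene")
for n,uv,z in [("wing",(265,202),.075),("tube",(283,216),.042),("tip",(304,227.5),.042),("post",(333.6,324),0),("lens",(342.4,273),.215)]: print(n,onz(p,uv,z).round(3))
E
python3 -m jog '[[[0.5,0.8,0,0,1],[0.5,0.8,0,0,1],[0.5,0.8,0,0,1],[0.5,0.8,0,0,1],[0.5,0.8,0.2,0,1],[0.5,0.8,0.2,0,1],[0.5,0.8,0.2,0,1],[0.5,0.8,0.2,0,1]]]'
python3 -m jog '[[[0.5,0.8,0.2,0,1],[0.5,0.8,0.2,0,1],[0,0,0,0,1],[0,0,0,0,1]]]'
```

```text
wing [ 0.508 -0.136  0.075]
tube [ 0.516 -0.077  0.042]
tip [ 0.533 -0.002  0.042]
post [0.76  0.169 0.   ]
lens [0.714 0.167 0.215]
time: 0.9
ee_pos: [0.4292, -0.1784, 0.2415]
tcp_rot: [180.0, -0.0, 24.6]
wrist_force: [1.7, -0.8, 0.9]
opening: 0.0853
grasp_force: 0.0
time: 1.3
ee_pos: [0.4789, -0.0993, 0.2608]
tcp_rot: [-180.0, 0.0, 24.7]
wrist_force: [-0.0, -0.1, 0.7]
opening: 0.0852
grasp_force: 0.0
```

```bash
python3 - <<'E'
from h import *
p=par("wrist"); im=camera("wrist"); cv2.imwrite("pics/w1.png",im); import pickle; pickle.dump(p,open("w1.pkl","wb"))
print(np.round(p["T"],3))
o=im.copy()
for X in [(.508,-.136,.075),(.516,-.077,.042),(.533,-.002,.042)]: print(proj(p,X))
E
```

```text
[[ 0.419 -0.87  -0.258  0.545]
 [-0.908 -0.402 -0.118 -0.071]
 [-0.001  0.284 -0.959  0.433]
 [ 0.     0.     0.     1.   ]]
[[354.99806902 161.95026777]]
[[315.11026129 133.82009695]]
[[267.39957285  96.49394162]]
```

View pics/w1.png

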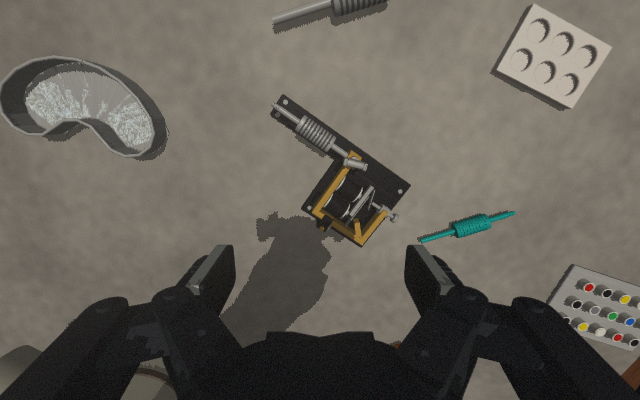

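```bash
python3 - <<'E'
from h import *
im=cv2.imread("pics/w1.png"); cv2.imwrite("pics/w1c.png",cv2.resize(im[90:190,260:390],(780,600),interpolation=cv2.INTER_CUBIC))
E
```

```text
(no output)
```

View pics/w1c.png

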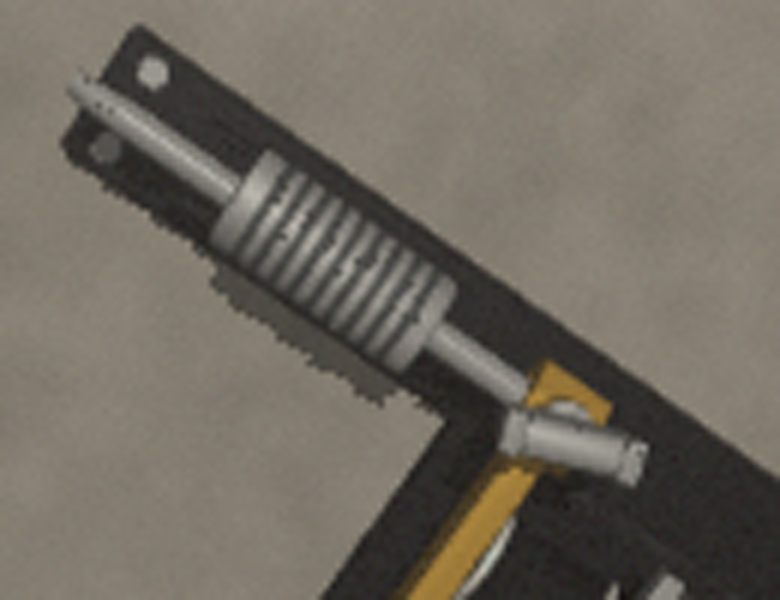

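```bash
python3 - <<'E'
from h import *
import pickle; p=pickle.load(open("w1.pkl","rb"))
f=lambda u,v,z: onz(p,(260+u/6,90+v/6),z)
a,b=f(510,432,.083),f(640,455,.083); print("wing",(a+b)/2, "yaw",np.degrees(np.arctan2(*(a-b)[1::-1])))
t,g,s=f(78,85,.042),f(335,262,.042),f(523,390,.042)
print(t,g,s); d=t-s; print("tubeyaw",np.degrees(np.arctan2(d[1],d[0])),np.linalg.norm(t-g))
d/=np.linalg.norm(d); print("clamp est",t-.128*d, "centre", t-.068*d)
E
```

```text
wing [ 0.50709105 -0.13658292  0.083     ] yaw 104.74203745805292
[ 0.5273242  -0.01205979  0.042     ] [ 0.51658408 -0.07778851  0.042     ] [ 0.50863723 -0.12812055  0.042     ]
tubeyaw 80.85329533127295 0.06660040366195673
clamp est [ 0.50697694 -0.13843222  0.042     ] centre [ 0.51651472 -0.07919514  0.042     ]
```

```bash

python3 -m jog '[[[0.07,-0.09,-0.2,-1,0.6],[0.07,-0.09,-0.2,-1,0.6],[0.07,-0.09,-0.2,-1,0.6],[0.07,-0.09,-0.2,-1,0.6],[0.07,-0.09,-0.2,-1,0.6],[0.07,-0.09,-0.2,-1,0.6],[0.07,-0.09,-0.2,-1,0.6],[0.07,-0.12,-0.2,-1,0.6]]]' >/dev/null
python3 -m jog '[[[0,0,-0.2,-1,0.6],[0,0,-0.2,-1,0.6],[0,0,-0.2,-1,0.6],[0,0,0,-1,0.6],[0,0,0,-1,0.6],[0,0,0,-1,0.6],[0,0,0,-1,0.6],[0,0,0,-1,0.6]]]' >/dev/null
python3 -m jog '[[[0,0,0,-1,0.6],[0,0,0,-1,0.6],[0,0,0,-1,0.6],[0,0,0,-1,0.6],[0,0,0,0,0.6]]]'
python3 - <<'E'
from h import *
p=par("wrist"); im=camera("wrist"); import pickle; pickle.dump(p,open("w2.pkl","wb"))
c=proj(p,(.507,-.1366,.083))[0]; print(c); u,v=int(c[0])-80,int(c[1])-60; u=max(u,0);v=max(v,0); print(u,v)
cv2.imwrite("pics/w2c.png",cv2.resize(im[v:v+120,u:u+160],(800,600),interpolation=cv2.INTER_CUBIC))
E
```

```text
time: 3.45
ee_pos: [0.3483, -0.3554, 0.1519]
tcp_rot: [-168.2, 0.2, -52.9]
wrist_force: [0.6, -1.2, -0.1]
opening: 0.0509
grasp_force: 0.0
[105.94073469 252.16195132]
25 192
```

View pics/w2c.png

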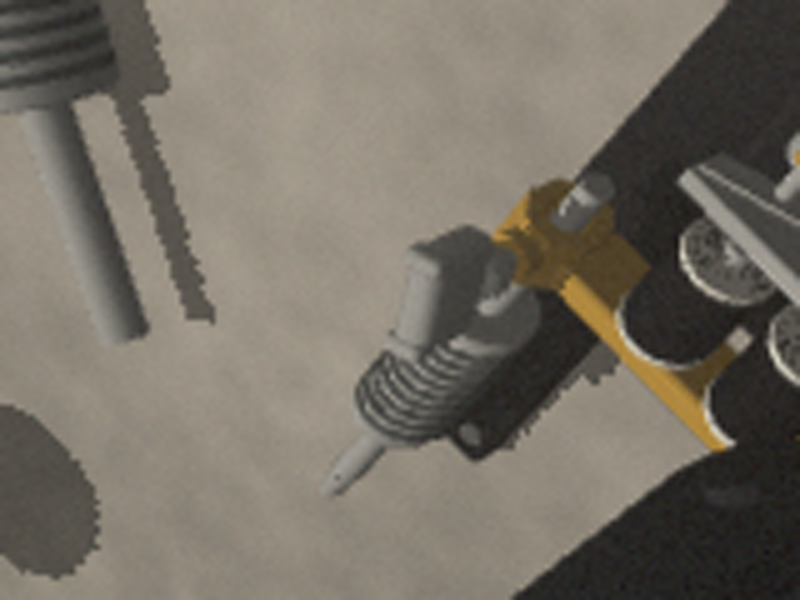

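```bash
python3 -c "
from h import *
o=sensors.get_obs(); print({k:np.round(o[k],2) for k in ('time','q','qd','ee_pos','tcp_rot','wrist_force')})"
python3 -m jog '[[[0,0,0,0,0.6]]]'; python3 -c "
from h import *
o=sensors.get_obs(); print({k:np.round(o[k],2) for k in ('time','q','qd','ee_pos','tcp_rot','wrist_force')})"
```

```text
{'time': np.float64(3.5), 'q': array([-52.89,  -3.28,  -4.47,  89.02,  11.82, 179.91]), 'qd': array([ 2.41,  0.36,  0.55, -0.07,  0.06,  0.14]), 'ee_pos': array([ 0.35, -0.35,  0.15]), 'tcp_rot': array([-168.18,    0.2 ,  -52.81]), 'wrist_force': array([0.85, 0.65, 0.49])}
time: 3.6
ee_pos: [0.3508, -0.3538, 0.1521]
tcp_rot: [-168.2, 0.2, -52.6]
wrist_force: [0.5, 0.3, -0.2]
opening: 0.051
grasp_force: 0.0
{'time': np.float64(3.6), 'q': array([-52.69,  -3.24,  -4.42,  89.02,  11.83, 179.92]), 'qd': array([ 1.47,  0.2 ,  0.35, -0.06,  0.07,  0.2 ]), 'ee_pos': array([ 0.35, -0.35,  0.15]), 'tcp_rot': array([-168.17,    0.19,  -52.62]), 'wrist_force': array([ 0.55,  0.32, -0.21])}
```

```bash
python3 -m jog '[[[0,0,0,1,0.6],[0,0,0,1,0.6],[0,0,0,1,0.6],[0,0,0,1,0.6],[0,0,0,1,0.6]]]'; python3 -c "
from h import *
o=sensors.get_obs(); print({k:np.round(o[k],2) for k in ('time','q','qd')})"
```

```text
time: 4.1
ee_pos: [0.352, -0.353, 0.1521]
tcp_rot: [-168.2, 0.2, -27.2]
wrist_force: [-0.1, -0.1, -0.9]
opening: 0.0512
grasp_force: 0.0
{'time': np.float64(4.1), 'q': array([-51.81,   2.24,   0.95,  93.86,  10.68, 154.98]), 'qd': array([  2.52,  10.16,  10.25,   9.03,  -3.93, -47.88])}
```

```bash

python3 -m jog '[[[0.2,0.28,0,1,0.5],[0.2,0.28,0,1,0.5],[0.2,0.28,0,1,0.5],[0.2,0.28,0,1,0.5],[0.2,0.28,0,1,0.5],[0.2,0.28,0,1,0.5],[0.2,0.28,0,1,0.5],[0.2,0.28,0,1,0.5]]]' >/dev/null
python3 -m jog '[[[0.2,0.28,0,1,0.5],[0.2,0.28,0,1,0.5],[0.2,0.28,0,1,0.5],[0.2,0.28,0,1,0.5],[0.2,0.28,0,1,0.5],[0.03,0.12,0,1,0.5],[0,0,0,1,0.5],[0,0,0,1,0.5]]]' 
python3 -m jog '[[[0,0,0,1,0.5],[0,0,0,1,0.5],[0,0,0,1,0.5],[0,0,0,1,0.5],[0,0,0,1,0.5],[0,0,0,1,0.5],[0,0,0,1,0.5],[0,0,0,1,0.5]]]' >/dev/null
python3 -m jog '[[[0,0,0,1,0.5],[0,0,0,1,0.5],[0,0,0,0.4,0.5],[0,0,0,0,0.5]]]' 
python3 - <<'E'
from h import *
p=par("wrist"); im=camera("wrist"); import pickle; pickle.dump(p,open("w3.pkl","wb"))
print(np.round(sensors.get_obs()["q"],1))
c=proj(p,(.507,-.1366,.083))[0]; print(c); u,v=max(int(c[0])-80,0),max(int(c[1])-60,0); print(u,v)
cv2.imwrite("pics/w3c.png",cv2.resize(im[v:v+120,u:u+160],(800,600),interpolation=cv2.INTER_CUBIC))
E
```

```text
time: 5.7
ee_pos: [0.4835, -0.1646, 0.152]
tcp_rot: [-168.1, 0.2, 52.8]
wrist_force: [-0.3, 0.5, -0.2]
opening: 0.0426
grasp_force: 0.0
time: 6.9
ee_pos: [0.4833, -0.1647, 0.1522]
tcp_rot: [-168.2, 0.2, 104.6]
wrist_force: [0.0, -1.4, -0.3]
opening: 0.0426
grasp_force: 0.0
[-15.1   9.8   9.   99.4  -6.   60.9]
[372.16597929 173.79601116]
292 113
```

View pics/w3c.png

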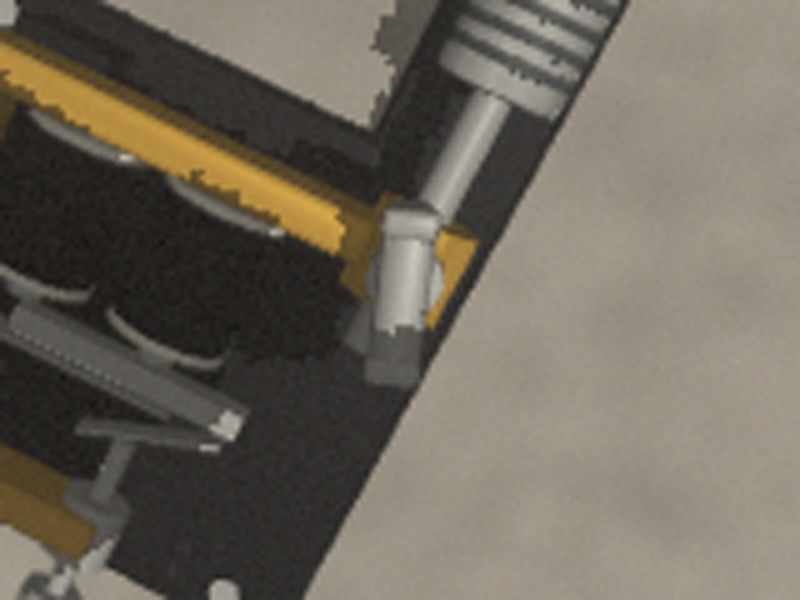

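```bash
python3 - <<'E'
from h import *
import pickle; p=pickle.load(open("w3.pkl","rb"))
f=lambda u,v,z: onz(p,(292+u/5,113+v/5),z)
a,b=f(411,214,.083),f(396,360,.083); print((a+b)/2,np.linalg.norm(a-b),np.degrees(np.arctan2(*(a-b)[1::-1])))
t=f(488,110,.044); s=f(437,212,.044); print(t,s)
w=np.array([.507,-.1365]); 
z=rot(sensors.get_obs()["tcp_rot"])[:,2]; print(z)
E
```

```text
[ 0.50659379 -0.13394445  0.083     ] 0.024455857528174176 101.89178254940354
[ 0.5122761  -0.10565259  0.044     ] [ 0.50925916 -0.12599071  0.044     ]
[-0.19790488 -0.05431612 -0.97871519]
```

```bash

python3 -m jog '[[[0.2,0.28,0,0,0.45],[0.2,0.28,0,0,0.45],[0,0,-0.3,0,0.45],[0,0,-0.3,0,0.45],[0,0,-0.4,0,0.45],[0,0,-0.4,0,0.45],[0,0,-0.38,0,0.45],[0,0,0,0,0.45]]]' 30
python3 -m jog '[[[0,0,0,0,0],[0,0,0,0,0],[0,0,0,0,0],[0,0,0,0,0],[0,0,0,0,0],[0,0,0,0,0]]]' 30
```

```text
time: 7.75
ee_pos: [0.5018, -0.1366, 0.0602]
tcp_rot: [-167.9, 0.1, 104.5]
wrist_force: [-0.9, 0.3, 0.1]
opening: 0.0387
grasp_force: 0.0
time: 8.35
ee_pos: [0.5033, -0.1374, 0.0634]
tcp_rot: [-168.2, 0.2, 104.5]
wrist_force: [0.2, 0.2, 0.1]
opening: -0.0001
grasp_force: 0.0
```

```bash
python3 - <<'E'
from h import *
p=par("wrist"); im=camera("wrist"); 
print(proj(p,[(.507,-.1355,.083),sensors.get_obs()["ee_pos"]]))
a=im[100:400,170:470]; s=camera("scene"); b=s[150:240,220:310]
cv2.imwrite("pics/w4.png",np.hstack([cv2.resize(a,(400,400)),cv2.resize(b,(400,400),interpolation=cv2.INTER_CUBIC)]))
E
```

```text
[[319.13936564 238.12933873]
 [319.17242417 226.22327057]]
```

View pics/w4.png

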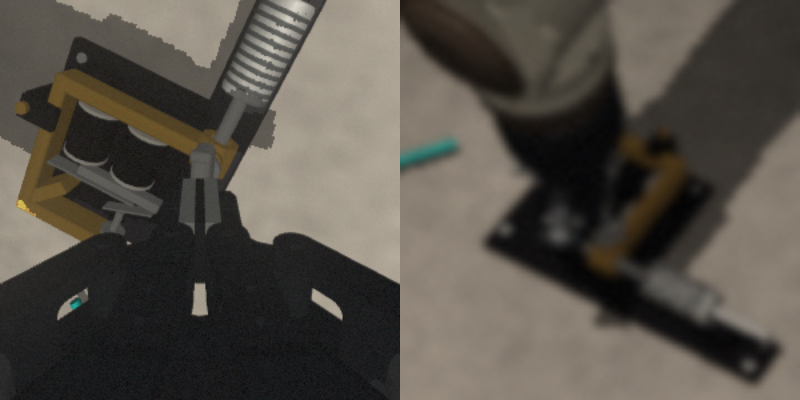

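```bash
python3 - <<'E'
from h import *
p=par("wrist"); o=sensors.get_obs(); R=rot(o["tcp_rot"]); t=o["ee_pos"]; print({k:np.round(v,3) for k,v in o.items()})
c=np.array([.507,-.1355,.083]); d=np.array([np.cos(np.radians(103)),np.sin(np.radians(103)),0])
cr=lambda X:((proj(p,X)-[170,100])*4/3).round(0).tolist()
print("wing far/near top",cr([c+.015*d,c-.015*d]),"far bottom",cr([c+.015*d-[0,0,.016]]))
print("tip front edge",cr([t+R@[.011,0,0],t+R@[-.011,0,0],t+R@[.011,0,-.019],t+R@[.011,0,-.038]]))
E
```

```text
{'time': np.float64(8.45), 'q': array([-12.01 ,  12.045,   1.743,  90.236,  -5.407,  64.041]), 'qd': array([ 0.054,  0.13 , -0.16 ,  0.022,  0.065, -0.081]), 'joint_efforts': array([ 4.0000e-03, -5.8111e+01,  4.4833e+01,  2.0180e+00, -3.0100e-01,
        0.0000e+00]), 'ee_pos': array([ 0.503, -0.137,  0.063]), 'tcp_rot': array([-168.171,    0.186,  104.467]), 'wrist_force': array([ 0.944, -0.018,  0.61 ]), 'torque': array([ 0.054, -0.214,  0.064]), 'grasp_force': np.float64(0.0), 'opening': np.float64(-0.0)}
wing far/near top [[200.0, 152.0], [198.0, 215.0]] far bottom [[207.0, 140.0]]
tip front edge [[199.0, 147.0], [199.0, 189.0], [199.0, 161.0], [199.0, 180.0]]
```

```bash

python3 -m jog '[[[0,0,0,0,0.45],[0,0,0,0,0.45],[0,0,0,0,0.45],[0,0,0,0,0.45],[0,0,0,0,0.45]]]' 30
python3 -c "
from h import *
print(sensors.get_obs()['q'].round(1))
p=par('wrist'); im=camera('wrist'); cv2.imwrite('pics/w5.png',cv2.resize(im[170:330,220:420],(750,600),interpolation=cv2.INTER_CUBIC))"
```

```text
time: 8.95
ee_pos: [0.5032, -0.1374, 0.0632]
tcp_rot: [-168.2, 0.2, 104.5]
wrist_force: [-0.4, -0.3, 0.8]
opening: 0.0385
grasp_force: 0.0
[-12.   12.1   1.7  90.2  -5.4  64. ]
```

View pics/w5.png

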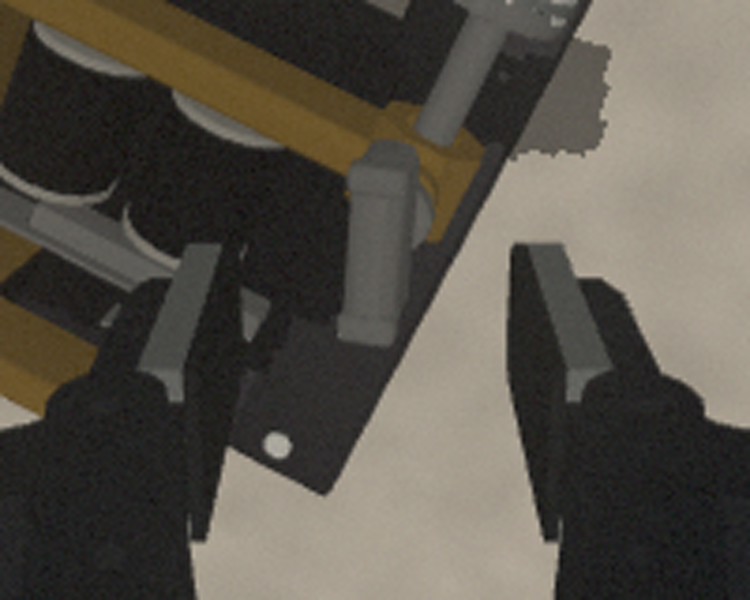

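```bash
python3 -c "
from workcell import bot; print(bot.pinch_z)"
python3 -m jog '[[[0,0,-0.08,0,0.45],[0,0,-0.08,0,0.45],[0,0,0,0,0.45]]]' 30

```

```text
0.0187
time: 9.3
ee_pos: [0.5028, -0.1373, 0.0544]
tcp_rot: [-168.1, 0.2, 104.5]
wrist_force: [0.5, -0.1, -0.3]
opening: 0.0389
grasp_force: 0.0
```

```bash

python3 -m jog '[[[-0.04,-0.01,-0.08,0,0.45],[-0.04,-0.01,-0.08,0,0.45],[-0.04,-0.01,-0.08,0,0.45],[0,0,0,0,0.45]]]' 30
python3 -m jog '[[[0,0,0,0,0],[0,0,0,0,0],[0,0,0,0,0],[0,0,0,0,0]]]' 30

```

```text
time: 9.7
ee_pos: [0.4965, -0.1389, 0.0425]
tcp_rot: [-168.1, 0.2, 104.5]
wrist_force: [-0.5, 0.9, -0.0]
opening: 0.0384
grasp_force: 0.0
time: 10.1
ee_pos: [0.4997, -0.1384, 0.0434]
tcp_rot: [-168.5, 0.2, 104.5]
wrist_force: [10.2, 2.1, -4.4]
opening: 0.0091
grasp_force: 29.4
```

```bash

python3 -m jog '[[[0.003,-0.012,0,1,0],[0.003,-0.012,0,1,0],[0.006,-0.012,0,1,0],[0.006,-0.012,0,1,0],[0.01,-0.01,0,1,0],[0.01,-0.01,0,1,0]]]' 30
python3 -m jog '[[[0.012,-0.007,0,1,0],[0.012,-0.007,0,1,0],[0.014,-0.004,0,1,0],[0.014,-0.004,0,1,0],[0.015,0,0,1,0],[0.015,0,0,1,0],[0,0,0,0,0]]]' 30

```

```text
time: 10.7
ee_pos: [0.5024, -0.1412, 0.0434]
tcp_rot: [-168.5, 0.3, 134.7]
wrist_force: [13.0, 5.7, -7.2]
opening: 0.0091
grasp_force: 29.4
time: 11.4
ee_pos: [0.506, -0.1421, 0.0434]
tcp_rot: [-168.4, 0.5, 164.7]
wrist_force: [13.5, 4.4, -7.8]
opening: 0.009
grasp_force: 29.3
```

```bash

python3 -m jog '[[[0,0,0,0,0.5],[0,0,0,0,0.5],[0,0,0,0,0.5],[0.015,0.06,0.3,0,0.5],[0.015,0.06,0.3,0,0.5],[0.015,0.06,0.3,0,0.5],[0.015,0.06,0.3,0,0.5]]]' 30
python3 -m jog '[[[0,0.13,0,-1,0.6],[0,0.13,0,-1,0.6],[0,0.13,0,-1,0.6],[0,0.13,0,-1,0.6],[0,0.13,0,-1,0.6],[0,0.13,0,-1,0.6],[0,0.13,0,-1,0.6],[0,0.1,0,-1,0.6]]]' >/dev/null
python3 -m jog '[[[0,0,0,-1,0.6],[0,0,0,-1,0.6],[0,0,0,-1,0.6],[0,0,0,-1,0.6],[0,0,0,-1,0.6],[0,0,0,-1,0.6],[0,0,0,-1,0.6],[0,0,0,-1,0.6]]]' >/dev/null
python3 -m jog '[[[0,0,0,-0.76,0.6],[0,0,0,0,0.6]]]'
python3 -c "
from h import *
p=par('wrist'); im=camera('wrist'); cv2.imwrite('pics/w6.png',im); import pickle; pickle.dump(p,open('w6.pkl','wb'))
print(sensors.get_obs()['q'].round(1)); 
K=np.array([.5165,-.0775,.042]); d=np.array([np.cos(np.radians(80.9)),np.sin(np.radians(80.9)),0])
print(proj(p,[K,K+.068*d,K-.05*d]))"
```

```text
time: 12.1
ee_pos: [0.506, -0.1314, 0.1038]
tcp_rot: [-168.2, 0.2, 164.5]
wrist_force: [-0.1, -0.9, 0.5]
opening: 0.0426
grasp_force: 0.0
time: 13.9
ee_pos: [0.5061, -0.0813, 0.1032]
tcp_rot: [-168.1, 0.2, 80.6]
wrist_force: [-0.2, -0.3, -0.8]
opening: 0.0511
grasp_force: 0.0
[-9.  12.   6.  95.9 -0.1 90.3]
[[345.33020874 193.38543912]
 [347.15697834 107.53479208]
 [344.16296898 248.15279112]]
```

```bash
python3 -c "
from h import *
im=cv2.cvtColor(cv2.imread('pics/w6.png'),6).astype(int)
for v in range(84,262,8):
    r=im[v,300:396]; print(v,' '.join('%3d'%x for x in r.reshape(-1,4).mean(1)))
"
```

```text
84 142 145 144 143 143 140 140 140 140 139 140 142 145 146 149 151 152 153 152 151 150 152 155 158
92 141 143 144 144 144 144 144 143 143 142 142 143 146 148 150 150 149 149 147 147 144 146 149 151
100 140 139 140 143 144 145 147 146 147 148 145 147 149 151 150 150 150 149 150 148 148 148 151 152
108 139 140 143 144 146 145 144 144 103  57  57 101 140  55  57  57  58  62 136 148 151 151 155 154
116 143 142 143 143 144 145 144 144  77  80  87 118 156  66  57 117 123  58 130 145 150 152 154 154
124 148 143 145 144 144 145 145 144  61  48  60 144 165  75  57  66  62  55 146 150 150 152 156 156
132 148 148 148 148 148 146 144 149  74  46  60 147 161  71  57  59  59  56 151 153 153 153 155 156
140 151 152 151 151 149 148 147 147  60  49  61 150 155  57  48  53  56  70 147 149 149 148 150 151
148 150 150 150 145 144 142 145 149  70  50  68 154 151  55  50  53  56  78 142 144 144 144 147 149
156 148 145 144 142 144 144 145 147  53  46  76 157 145  52  52  47  57  90 144 146 147 147 149 149
164 144 143 145 144 143 144 129  83  93 116 105  89  94 113 123  88  55  99 149 150 147 148 148 148
17
[... 497 characters left out ...]

212  81  82  81  80  82  82  82  72  46  61  85  89  85  72  49  38  44  82 129 143 142 142 140 141
220  83  84  82  83  82  83  82  78  74  56  50  51  49  54  67  36  47  99 145 146 147 146 144 144
228  33  29  31  28  29  31  31  32  29  33  76  85  56  44  47  46  88 148 151 151 149 152 152 151
236  25  27  32  27  27  31  26  29  29  31  79  86  51  42  46  47  98  97  87  95 105 152 150 147
244  34  25  29  29  29  32  28  27  26  36  80  84  49  46  46  44 106  44  30  68  76  81 148 144
252  61  62  63  64  62  62  61  65  65  65  66  70  64  68  41  42 123  32  31  29  66  70  65  33
260  80  79  78  80  79  79  80  80  69  64  76  67  77  93  43  42 118  30  29  27  37  70  70  63
```

```bash

python3 -m jog '[[[0.22,0,0,0.05,0.6],[0.23,0,0,0,0.6],[-0.083,0.013,-0.4,0,0.6],[-0.083,0.013,-0.4,0,0.6],[-0.083,0.013,-0.4,0,0.6],[-0.083,0.013,-0.4,0,0.6],[0,0,0,0,0.6],[0,0,0,0,0.6]]]' 30
python3 -m jog '[[[0,0,0,0,0],[0,0,0,0,0],[0,0,0,0,0],[0,0,0,0,0]]]' 20
```

```text
time: 14.75
ee_pos: [0.5121, -0.0782, 0.0237]
tcp_rot: [-168.1, 0.2, 81.0]
wrist_force: [0.2, 0.1, 0.5]
opening: 0.0513
grasp_force: 0.0
time: 15.15
ee_pos: [0.5131, -0.0785, 0.0246]
tcp_rot: [-168.3, 0.2, 80.9]
wrist_force: [0.9, -0.9, 4.9]
opening: 0.0001
grasp_force: 2.6
```

```bash

python3 -m jog '[[[0,0,0.1,0,0.6],[0,0,0,0,0.6],[0,0,0,0,0.6],[0,0,0,0,0.6],[-0.04,0,-0.2,0,0.6],[-0.04,0,-0.2,0,0.6],[-0.03,-0.02,-0.15,0,0.6],[0,0,0,0,0.6]]]' 20
python3 -m jog '[[[-0.02,0,-0.1,0,0.6],[0,0,0,0,0],[0,0,0,0,0],[0,0,0,0,0],[0,0,0,0,0]]]' 30
```

```text
time: 15.95
ee_pos: [0.5053, -0.0792, -0.001]
tcp_rot: [-168.0, 0.2, 80.9]
wrist_force: [-0.1, 0.4, -1.0]
opening: 0.0512
grasp_force: 0.0
time: 16.45
ee_pos: [0.5058, -0.0793, -0.004]
tcp_rot: [-168.2, 0.2, 80.9]
wrist_force: [0.1, -0.4, 1.6]
opening: 0.0238
grasp_force: 29.6
```

```bash

python3 -m jog '[[[0,0,0,0,0],[0,0,0,0,0],[0.016,0.099,0,0,0],[0.016,0.099,0,0,0],[0.016,0.099,0,0,0],[0.016,0.099,0,0,0]]]' 60
python3 -m jog '[[[0.032,0.197,0,0,0],[0.032,0.197,0,0,0],[0.032,0.197,0,0,0],[0,0,0,0,0]]]' 60
```

```text
time: 17.05
ee_pos: [0.51, -0.0613, -0.0038]
tcp_rot: [-168.4, 0.4, 80.9]
wrist_force: [4.9, -5.1, 1.2]
opening: 0.0236
grasp_force: 61.4
time: 17.45
ee_pos: [0.5152, -0.0289, -0.0041]
tcp_rot: [-168.3, 0.2, 81.0]
wrist_force: [6.4, 0.3, 0.1]
opening: 0.0234
grasp_force: 61.4
```

```bash

python3 -m jog '[[[0,0,0.3,0,0],[0,0,0.5,0,0],[0,0,0.6,0,0],[0,0,0.6,0,0],[0,0,0.6,0,0],[0,0,0.6,0,0],[0,0,0.6,0,0],[0,0,0.6,0,0]]]' 60
python3 -m jog '[[[0,-0.1,0,-1,0],[0,-0.1,0,-1,0],[0,-0.1,0,-1,0],[0,-0.1,0,-1,0],[0,-0.1,0,-1,0],[0,-0.1,0,-1,0],[0,-0.1,0,-1,0],[0,-0.1,0,-1,0]]]' >/dev/null
python3 -m jog '[[[0,-0.1,0,-1,0],[0,-0.1,0,-1,0],[0,-0.1,0,-1,0],[0,-0.1,0,-1,0],[0,-0.1,0,-1,0],[0,-0.1,0,-1,0],[0,-0.1,0,-1,0],[0,-0.1,0,-1,0]]]' 
python3 -c "
from h import *
for n in ['wrist','scene','side']: 
    cv2.imwrite(f'pics/{n}7.png',camera(n))
print(sensors.get_obs()['q'].round(1))"
```

```text
time: 18.25
ee_pos: [0.5134, -0.0293, 0.2164]
tcp_rot: [-168.1, 0.2, 80.9]
wrist_force: [0.6, -0.3, -1.3]
opening: 0.0235
grasp_force: 60.0
time: 19.85
ee_pos: [0.5136, -0.1095, 0.2151]
tcp_rot: [-168.1, 0.2, 0.7]
wrist_force: [0.3, -0.2, -1.1]
opening: 0.0229
grasp_force: 60.1
[-18.7   5.8  11.8 100.2  11.1 159.9]
```

```bash

python3 -m jog '[[[0.8,0,0,0,0],[0.8,0,0,0,0],[0.8,0,0,0,0],[0.8,0,0,0,0],[0.8,0,0,0,0],[0.4,0,0,0,0]]]' 60
python3 -m jog '[[[0.3,0,0,0,0],[0.3,0,0,0,0],[0,0,0,0,0]]]' 60;python3 -c "
from h import *
print(sensors.get_obs()['q'].round(1))"
```

```text
time: 20.6
ee_pos: [0.7312, -0.1087, 0.2137]
tcp_rot: [-168.1, 0.3, 1.1]
wrist_force: [0.9, -0.2, -2.1]
opening: 0.0231
grasp_force: 60.2
time: 20.9
ee_pos: [0.755, -0.1076, 0.2061]
tcp_rot: [-168.1, 0.5, 1.1]
wrist_force: [1.6, 0.7, -3.0]
opening: 0.0234
grasp_force: 60.3
[-12.8  49.1  70.5 114.9  11.5 165.8]
```

```bash

python3 -m jog '[[[0.8,0,0,0,0],[0.8,0,0,0,0],[0.8,0,0,0,0]]]' 60;python3 -c "
from h import *
print(sensors.get_obs()['q'].round(1))"
```

```text
time: 21.2
ee_pos: [0.8188, -0.094, 0.1767]
tcp_rot: [-168.9, -4.3, 0.2]
wrist_force: [0.1, 0.1, -1.1]
opening: 0.0233
grasp_force: 60.3
[-11.   51.3  70.8 107.3  11.7 168.6]
```

```bash

python3 -m jog '[[[0.8,0,0.3,0,0],[0.8,0,0.3,0,0],[0.8,0,0.3,0,0],[0.8,0,0.3,0,0]]]' 60;python3 -c "
from h import *
print(sensors.get_obs()['q'].round(1))"
```

```text
time: 21.6
ee_pos: [0.8842, -0.0735, 0.1789]
tcp_rot: [-169.6, -11.3, -1.2]
wrist_force: [-0.4, -0.4, -2.3]
opening: 0.023
grasp_force: 60.3
[ -8.9  51.6  70.8  99.3  11.8 172.2]
```

```bash

python3 -m jog '[[[0.8,-0.4,0.3,0.4,0],[0.8,-0.4,0.3,0.4,0],[0.8,-0.4,0.3,0.4,0],[0.8,-0.4,0.3,0.4,0],[0.8,-0.4,0.3,0.4,0],[0.8,-0.4,0.3,0.4,0]]]' 60;python3 -c "
from h import *
print(sensors.get_obs()['q'].round(1))"
```

```text
time: 22.2
ee_pos: [0.9622, -0.1514, 0.1743]
tcp_rot: [-172.5, -23.7, 8.8]
wrist_force: [0.3, 0.0, -1.9]
opening: 0.0232
grasp_force: 60.3
[-14.   53.6  70.8  88.   15.9 158.3]
```

```bash

python3 -m jog '[[[0.8,-0.2,0.3,0,0],[0.8,-0.2,0.3,0,0],[0.8,-0.2,0.3,0,0],[0,0,0,0,0]]]' 60;python3 -c "
from h import *
print(sensors.get_obs()['q'].round(1))"
```

```text
time: 22.6
ee_pos: [1.0114, -0.1595, 0.1798]
tcp_rot: [-174.3, -29.0, 8.0]
wrist_force: [0.1, 0.7, -2.1]
opening: 0.0233
grasp_force: 60.3
[-13.8  54.4  70.7  81.1  15.8 160.3]
```

```bash

python3 -m jog '[[[0.5,-0.1,0.2,0,0],[0,0,0,0,0]]]' 60
python3 -m jog '[[[-0.8,0,0.1,0,0],[-0.8,0,0.1,0,0],[-0.8,0,0.2,0,0],[-0.8,0,0.2,0,0],[-0.8,0,0.3,0,0],[-0.8,0,0.3,0,0],[-0.8,0,0.3,0,0],[-0.8,0,0.3,0,0]]]' 60
python3 -m jog '[[[-0.8,0,0.3,0,0],[-0.8,0,0.3,0,0],[-0.8,0,0.3,0,0],[-0.8,0,0.3,0,0],[0,0.4,0.2,0,0],[0,0.6,0.2,0,0]]]' 60;python3 -c "
from h import *
print(sensors.get_obs()['q'].round(1))"
```

```text
time: 22.8
ee_pos: [1.0214, -0.1602, 0.1816]
tcp_rot: [-174.6, -30.0, 7.8]
wrist_force: [-0.6, -0.5, -1.3]
opening: 0.0235
grasp_force: 60.3
time: 23.6
ee_pos: [0.7299, -0.1613, 0.271]
tcp_rot: [-174.6, -30.0, 7.8]
wrist_force: [-0.0, -0.2, -0.2]
opening: 0.023
grasp_force: 60.3
time: 24.2
ee_pos: [0.5707, -0.1123, 0.3516]
tcp_rot: [-174.6, -30.1, 7.6]
wrist_force: [0.2, 0.8, -1.4]
opening: 0.0231
grasp_force: 60.3
[-21.2 -13.2   3.7  82.5  18.8 153.8]
```

```bash

python3 -m jog '[[[-0.2,0.8,0,-0.2,0],[-0.2,0.8,0,-0.2,0],[-0.2,0.8,0,-0.2,0],[-0.2,0.8,0,-0.2,0],[-0.2,0.8,0,-0.2,0],[0,0,0,0,0],[0,0,0,0,0]]]' 60
python3 -c "
from h import *
import pickle
P={}
for n in ['wrist','scene','side']: 
    P[n]=par(n); cv2.imwrite(f'pics/{n}8.png',camera(n))
P['obs']=sensors.get_obs(); pickle.dump(P,open('v8.pkl','wb'))
for n in ['wrist','scene','side']: print(n,proj(P[n],[(.76,.169,0),(.76,.169,.31),(.705,.169,.215)]).round(0).tolist())"
```

```text
time: 24.9
ee_pos: [0.5228, 0.0699, 0.3505]
tcp_rot: [-174.5, -30.0, 4.4]
wrist_force: [-0.2, -0.2, -1.4]
opening: 0.0234
grasp_force: 60.3
wrist [[300.0, 130.0], [253.0, -13.0], [269.0, 92.0]]
scene [[334.0, 324.0], [339.0, 272.0], [345.0, 270.0]]
side [[378.0, 197.0], [385.0, 115.0], [368.0, 144.0]]
```

```bash
python3 -c "
from h import *
w=cv2.imread('pics/wrist8.png')[0:150,215:335]; s=cv2.imread('pics/side0.png')[105:205,350:400]
cv2.imwrite('pics/m8.png',np.hstack([cv2.resize(w,(480,600),interpolation=cv2.INTER_CUBIC),cv2.resize(s,(300,600),interpolation=cv2.INTER_CUBIC)]))"
```

```text
(no output)
```

View pics/m8.png

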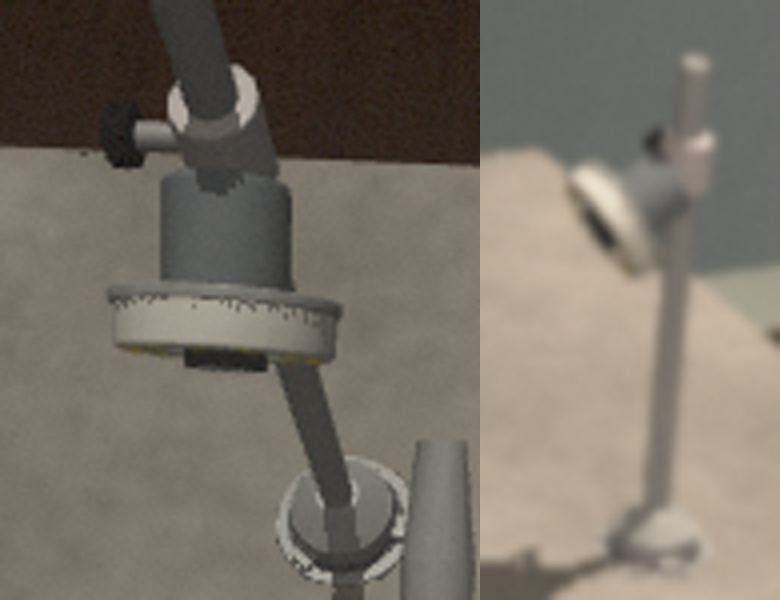

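```bash
cat > t.py <<'E'
from h import *
import pickle
P=pickle.load(open('v8.pkl','rb')); w,s,c=P['wrist'],P['side'],P['scene']
W=lambda u,v:(215+u/4,v/4)
print('base w',onz(w,W(343,519),0),'scene',onz(c,(333.6,324),0))
a,b=onz(w,W(113,338),.2195),onz(w,W(337,346),.2195); m=(a+b)/2
print('ring mid',m,np.linalg.norm(a-b),'axis yaw',np.degrees(np.arctan2(*(b-a)[1::-1]))+90)
print('snout',onz(w,W(226,355),.215))
print('tri hole',tri((w,W(226,352)),(s,(350+(600-480)/6,105+222/6))))
print('side post top/base',onz(s,(350+(695-480)/6,105+60/6),.31),onz(s,(350+(657-480)/6,105+540/6),.01))
# tube prediction in tool frame from the grasp
R=rot([-168.2,.2,80.9]); t=np.array([.5058,-.0793,-.004])
cen=R.T@(np.array([.5165,-.0775,.042])-t); d=R.T@np.array([np.cos(np.radians(80.9)),np.sin(np.radians(80.9)),0])
print('tube in tool',cen,d); o=P['obs']; R8=rot(o['tcp_rot']); 
C=o['ee_pos']+R8@cen; D=R8@d; print('centre',C,'dir',D,'pitch',np.degrees(np.arcsin(D[2])),'yaw',np.degrees(np.arctan2(D[1],D[0])))
for n,X in [('tip',.068),('front grip',.026),('c',0),('end',-.08)]: print(n,[proj(q,C+X*D).round(1).tolist()[0] for q in (w,s,c)])
E
python3 t.py
python3 - <<'E'
from h import *
im=cv2.cvtColor(cv2.imread('pics/wrist8.png'),6).astype(int)
for v in range(104,300,8): print(v,' '.join('%3d'%x for x in im[v,290:370].reshape(-1,4).mean(1)))
E
```

```text
base w [0.76001583 0.16709612 0.        ] scene [0.7598615  0.16888339 0.        ]
ring mid [0.71091941 0.16566544 0.2195    ] 0.07279030447714188 axis yaw 1.5876122778965254
snout [0.70927792 0.16581914 0.215     ]
tri hole [0.70552527 0.1624798  0.22453377]
side post top/base [0.76321378 0.17174385 0.31      ] [0.76117041 0.16259229 0.01      ]
tube in tool [ 0.00330905  0.00065415 -0.04714183] [ 9.99993908e-01 -7.13824433e-04 -3.41688484e-03]
centre [0.50333538 0.06186313 0.39196103] dir [0.86236824 0.06376027 0.50225058] pitch 30.149009515533127 yaw 4.22854089302294
tip [[321.6, 112.1], [343.7, 95.1], [324.1, 147.6]]
front grip [[321.2, 207.3], [332.0, 103.9], [328.6, 142.9]]
c [[321.0, 258.0], [324.7, 109.3], [331.1, 140.2]]
end [[320.4, 385.2], [302.1, 126.3], [338.0, 132.7]]
104  64  65 117 121 122 120 119 120 123 124 126 123 121 120 124 121 118 122 124 125
112  79  64  85 119 119 119 121 103 123 119 109 126 121 121 119 122 123 122 123 120
120 117  62  61 128 122 133 135 105 124 118 106 126 125 125 123 123 122 121 125 122
128 110  93  79  94 111 100 109 112 125 117 104 128 128
[... 1092 characters left out ...]
  86  80 131 135 137 136 137
240  94  69  97  70  63  64  63  63  63  64  60  60  61  77  82 108 114 129 131 134
248  65  70  65  57  61  67  84 112 102  92  77  61  55  53  64 109 107  61  43  39
256  37  52  55  65 110 115 118 120 120 117 110  93  56  45  39 109 107  99  46  46
264  36  37  56  98 117 115 116 115 114 112 109 100  73  42  32  77 107 108  69  38
272  35  40  76 110 113  80  64  62  60  59  83  97  87  42  33  84  66  39  37  38
280  35  38  78 106  63  61  61  62  60  60  58  73  86  40  35  34  37  37  38  36
288  31  40  77  69  60  62  63  63  60  60  56  59  77  34  32  31  34  36  34  36
296  29  46  71  54  58  63  81  92  76  63  55  53  70  45  35  31  29  31  30  33
```

```bash
python3 - <<'E'
from h import *
im=cv2.cvtColor(cv2.imread('pics/wrist8.png'),6).astype(int)
for v in (116,124,132,148,164,180,188,196): print(v,im[v,308:338].tolist())
for v in (212,216,220,226,260): print(v,im[v,288:356].tolist())
E
```

```text
116 [159, 152, 145, 125, 118, 122, 120, 120, 119, 120, 89, 99, 107, 113, 121, 122, 125, 128, 127, 122, 116, 111, 101, 84, 126, 123, 127, 126, 124, 124]
124 [114, 117, 116, 117, 122, 83, 121, 159, 156, 104, 99, 105, 116, 120, 120, 125, 129, 128, 125, 121, 114, 107, 106, 89, 101, 128, 126, 128, 128, 128]
132 [109, 108, 105, 61, 72, 154, 167, 168, 112, 102, 109, 114, 120, 121, 124, 126, 128, 121, 125, 120, 114, 110, 106, 90, 82, 130, 129, 127, 128, 128]
148 [123, 124, 122, 121, 125, 124, 122, 84, 98, 105, 112, 114, 118, 118, 123, 124, 121, 118, 117, 112, 109, 104, 100, 90, 83, 109, 127, 127, 131, 133]
164 [73, 75, 123, 124, 126, 124, 98, 89, 99, 106, 115, 114, 115, 119, 123, 122, 120, 117, 112, 113, 106, 101, 93, 84, 81, 128, 126, 127, 128, 129]
180 [73, 74, 72, 72, 72, 75, 81, 95, 107, 110, 114, 119, 120, 121, 123, 121, 119, 117, 115, 110, 100, 96, 86, 78, 126, 128, 124, 122, 124, 127]
188 [74, 74, 69, 71, 77, 69, 88, 99, 102, 110, 113, 117, 120, 120, 121, 122, 116, 114, 113, 104, 101, 94, 83, 84, 129, 130, 125, 124, 123, 123]
196 [77, 122, 124, 124, 123, 106, 90, 101, 107, 113, 116, 1
[... 990 characters left out ...]
112, 107, 108, 104, 99, 100, 96, 97, 94, 92, 87, 82, 76, 63, 111, 129, 131, 131, 134, 132, 133]
226 [118, 121, 120, 119, 118, 116, 76, 72, 55, 56, 56, 54, 58, 58, 62, 62, 62, 67, 77, 79, 105, 103, 102, 113, 116, 117, 118, 115, 116, 119, 119, 121, 120, 120, 121, 120, 122, 121, 123, 121, 120, 119, 115, 117, 117, 112, 113, 110, 107, 94, 85, 73, 67, 60, 59, 51, 51, 51, 51, 51, 104, 131, 132, 134, 136, 137, 137, 138]
260 [106, 38, 43, 41, 36, 32, 28, 40, 53, 67, 98, 95, 99, 101, 103, 90, 71, 59, 59, 62, 61, 62, 66, 64, 65, 61, 64, 65, 64, 63, 62, 59, 62, 61, 62, 64, 62, 60, 65, 59, 61, 61, 58, 59, 59, 59, 59, 57, 54, 55, 57, 75, 64, 86, 86, 76, 52, 34, 25, 37, 38, 32, 49, 108, 106, 110, 109, 108]
```

```bash
cat > f.py <<'E'
from h import *
import pickle
from scipy.optimize import brentq
P=pickle.load(open('v8.pkl','rb')); w=P['wrist']; o8=P['obs']; R8=rot(o8['tcp_rot']); t8=o8['ee_pos']
def pt(uv,z):
    o,d=ray(w,uv); o=R8.T@(o-t8); d=R8.T@d; return o+d*(z-o[2])/d[2]
tip=pt((324.9,110.5),-.0474); fr=pt((321.7,206),-.0473); print('tip,front in tool',tip,fr)
dt=np.array([1,(tip-fr)[1]/(tip-fr)[0],-.0034]); dt/=np.linalg.norm(dt)
A=np.radians(2); ax=np.array([.866*np.cos(A),.866*np.sin(A),.5]); L=np.array([.7045,.166,.215]); F=L-.05*ax
o=sensors.get_obs(); R=rot(o['tcp_rot']); D=R@dt; yw=np.degrees(np.arctan2(D[1],D[0])); print('tube now yaw',yw,'pitch',np.degrees(np.arcsin(D[2])),'tip',o['ee_pos']+R@tip,'focus',F)
R2=Ro.from_euler('z',2-yw,degrees=True).as_matrix()@R
T=F-R2@tip; print('target TCP',T,'delta units',(T-o['ee_pos'])/.05,'yaw units',(2-yw)/5)
E
python3 f.py
```

```text
tip,front in tool [ 0.07194064  0.00197221 -0.0474    ] [ 0.02995097  0.00086005 -0.0473    ]
tube now yaw 2.43807805517577 pitch 29.985664219290808 tip [0.5626754  0.06488383 0.42633743] focus [0.66122638 0.16448885 0.19      ]
target TCP [0.62200531 0.16846552 0.11337103] delta units [ 1.97160473  1.99810029 -4.72674868] yaw units -0.08761561103515403
```

```bash

python3 -m jog '[[[0.118,0.241,-0.669,-0.09,0],[0.118,0.241,-0.669,0,0],[0.118,0.241,-0.669,0,0],[0.118,0.241,-0.669,0,0],[0.118,0.241,-0.669,0,0],[0.118,0.241,-0.669,0,0],[0.118,0.241,-0.669,0,0],[0.118,0.241,-0.669,0,0]]]' 60
python3 -m jog '[[[0,0,0,0,0],[0,0,0,0,0]]]' 60; python3 f.py
python3 -c "
from h import *
import pickle
P={}
for n in ['wrist','scene','side']: 
    P[n]=par(n); cv2.imwrite(f'pics/{n}9.png',camera(n))
P['obs']=sensors.get_obs(); pickle.dump(P,open('v9.pkl','wb'))
print(proj(P['wrist'],[(.7045,.166,.215),(.7125,.166,.2195),(.661,.1645,.19)]))"
```

```text
time: 25.85
ee_pos: [0.576, 0.1138, 0.0805]
tcp_rot: [-174.5, -29.9, 8.3]
wrist_force: [0.3, 0.5, -2.2]
opening: 0.0231
grasp_force: 60.4
time: 26.05
ee_pos: [0.5757, 0.114, 0.0821]
tcp_rot: [-174.5, -29.9, 8.3]
wrist_force: [-0.1, 0.5, -0.6]
opening: 0.0232
grasp_force: 60.4
tip,front in tool [ 0.07194064  0.00197221 -0.0474    ] [ 0.02995097  0.00086005 -0.0473    ]
tube now yaw 6.518746868836081 pitch 29.926147016567423 tip [0.61517232 0.11314479 0.15871896] focus [0.66122638 0.16448885 0.19      ]
target TCP [0.62192717 0.1684477  0.11341016] delta units [0.92487599 1.08905133 0.62562075] yaw units -0.9037493737672161
[[ 197.26981181 -257.29980187]
 [ 197.42782689 -299.17265371]
 [ 201.10595964  -64.12725899]]
```

```bash
python3 -c "
from h import *
print(sensors.get_obs()['q'].round(2))"
```

```text
[  8.25 -22.12 -33.64  48.33   5.56 179.94]
```

```bash

python3 -m jog '[[[-0.29,-0.44,0.22,1,0],[-0.29,-0.44,0.22,1,0],[-0.29,-0.44,0.22,1,0],[-0.29,-0.44,0.22,1,0],[-0.29,-0.44,0.22,1,0],[-0.29,-0.44,0.22,1,0],[-0.29,-0.44,0.22,1,0],[-0.29,-0.44,0.22,1,0]]]' 60 | head -3
python3 -m jog '[[[0,0,0,1,0],[0,0,0,1,0],[0,0,0,1,0],[0,0,0,1,0],[0,0,0,1,0],[0,0,0,1,0],[0,0,0,1,0],[0,0,0,1,0]]]' 60 | head -3
python3 -m jog '[[[0,0,0,1,0],[0,0,0,1,0],[0,0,0,1,0],[0,0,0,1,0],[0,0,0,1,0],[0,0,0,1,0],[0,0,0,1,0],[0,0,0,1,0]]]' 60; python3 -c "
from h import *
print(sensors.get_obs()['q'].round(2))"
```

```text
time: 27.0
ee_pos: [0.4596, -0.0627, 0.1729]
tcp_rot: [-174.8, -30.0, 48.7]
time: 27.8
ee_pos: [0.4606, -0.0619, 0.1716]
tcp_rot: [-174.7, -29.9, 88.7]
time: 28.6
ee_pos: [0.4607, -0.0617, 0.1714]
tcp_rot: [-174.6, -29.8, 128.6]
wrist_force: [-0.4, 1.3, -1.7]
opening: 0.0228
grasp_force: 60.3
[-15.86  21.18  19.36 116.04  12.18  31.06]
```

```bash

python3 -m jog '[[[0,0,-0.05,1,0],[0,0,-0.05,1,0],[0,0,-0.05,1,0],[0,0,-0.05,1,0],[0,0,-0.05,1,0],[0,0,0,1,0],[0,0,0,1,0],[0,0,0,1,0]]]' 60 
 python3 -c "
from h import *
print(sensors.get_obs()['q'].round(2))"
```

```text
time: 29.4
ee_pos: [0.4608, -0.0614, 0.1588]
tcp_rot: [-174.5, -29.8, 168.6]
wrist_force: [-0.4, -0.6, -1.3]
opening: 0.0234
grasp_force: 60.3
[ -5.78  24.62  22.19 117.67  -2.67   4.91]
```

Past the worst (q4 118 of 130). Carry on round.

```bash

python3 -m jog '[[[0,0,0,1,0],[0,0,0,1,0],[0,0,0,1,0],[0,0,0,1,0],[0,0,0,1,0],[0,0,0,1,0],[0,0,0,1,0],[0,0,0,1,0]]]' 60 | head -3
python3 -m jog '[[[0,0,0,1,0],[0,0,0,1,0],[0,0,0,1,0],[0,0,0,1,0],[0,0,0,1,0],[0,0,0,1,0],[0,0,0,1,0],[0,0,0,1,0]]]' 60 | head -3
python3 -m jog '[[[0,0,0,1,0],[0,0,0,1,0],[0,0,0,1,0],[0,0,0,1,0],[0,0,0,1,0],[0,0,0,1,0],[0,0,0,1,0],[0,0,0,1,0]]]' 60 | head -3
python3 -m jog '[[[0.1,0.2,0,1,0],[0.1,0.3,0,1,0],[0.1,0.4,0,1,0],[0.1,0.4,0,1,0],[0.1,0.4,0,1,0],[0.1,0.4,0,1,0],[0.1,0.4,0,1,0],[0,0,0,0,0]]]' 60 
python3 f.py;  python3 -c "
from h import *
print(sensors.get_obs()['q'].round(2))"
```

```text
time: 30.2
ee_pos: [0.4608, -0.0611, 0.159]
tcp_rot: [-174.4, -29.8, -151.5]
time: 31.0
ee_pos: [0.4607, -0.0609, 0.1593]
tcp_rot: [-174.3, -29.8, -111.5]
time: 31.8
ee_pos: [0.4604, -0.0609, 0.1597]
tcp_rot: [-174.2, -30.0, -71.5]
time: 32.6
ee_pos: [0.4953, 0.065, 0.1598]
tcp_rot: [-174.3, -30.0, -36.6]
wrist_force: [-0.2, -0.5, -2.0]
opening: 0.0233
grasp_force: 60.3
tip,front in tool [ 0.07194064  0.00197221 -0.0474    ] [ 0.02995097  0.00086005 -0.0473    ]
tube now yaw -38.366957668731395 pitch 30.078832703941316 tip [0.5224034  0.03648426 0.2364776 ] focus [0.66122638 0.16448885 0.19      ]
target TCP [0.6221142  0.16863827 0.11332455] delta units [ 2.53646673  2.07320637 -0.92955206] yaw units 8.073391533746278
[  20.82  -28.22  -28.39   67.56  -21.46 -128.4 ]
```

```bash

python3 -m jog '[[[0.187,0.254,-0.192,1,0],[0.187,0.254,-0.192,1,0],[0.187,0.254,-0.192,1,0],[0.187,0.254,-0.192,1,0],[0.187,0.254,-0.192,1,0],[0.187,0.254,-0.192,1,0],[0.187,0.254,-0.192,1,0],[0.187,0.254,-0.192,1,0]]]' 60 
python3 -m jog '[[[0,0,0,0,0],[0,0,0,0,0]]]' 60 | head -1
python3 f.py;  python3 -c "
from h import *
print(sensors.get_obs()['q'].round(2))
import pickle
P={}
for n in ['wrist','scene','side']: 
    P[n]=par(n); cv2.imwrite(f'pics/{n}10.png',camera(n))
P['obs']=sensors.get_obs(); pickle.dump(P,open('v10.pkl','wb'))
im=cv2.cvtColor(cv2.imread('pics/wrist10.png'),6).astype(int)
for v in (100,104,108,112,116,148,180,196): print(v,im[v,308:342].tolist())
"
```

```text
time: 33.4
ee_pos: [0.5703, 0.1651, 0.0819]
tcp_rot: [-174.4, -30.0, 3.4]
wrist_force: [-0.2, -0.3, -2.3]
opening: 0.0234
grasp_force: 60.3
time: 33.6
tip,front in tool [ 0.07194064  0.00197221 -0.0474    ] [ 0.02995097  0.00086005 -0.0473    ]
tube now yaw 1.3494037767587137 pitch 29.976578003103814 tip [0.60876491 0.16005313 0.15802563] focus [0.66122638 0.16448885 0.19      ]
target TCP [0.62199454 0.16845021 0.11337575] delta units [1.04827919 0.07981016 0.63948745] yaw units 0.13011924464825725
[  16.85  -21.55  -33.61   47.57   -1.4  -168.13]
100 [114, 114, 116, 118, 116, 115, 117, 116, 116, 118, 115, 117, 116, 116, 117, 117, 116, 117, 115, 116, 118, 120, 118, 117, 119, 119, 121, 116, 117, 69, 67, 66, 66, 67]
104 [112, 114, 114, 115, 117, 113, 116, 117, 115, 115, 118, 117, 118, 117, 116, 114, 115, 116, 113, 116, 118, 119, 119, 118, 116, 118, 117, 115, 117, 118, 114, 69, 67, 69]
108 [119, 117, 116, 117, 119, 118, 118, 121, 117, 118, 120, 118, 120, 118, 119, 117, 118, 118, 120, 118, 121, 120, 119, 120, 117, 118, 119, 119, 118, 116, 71, 68, 69, 69]
112 [119, 120, 119, 119, 121, 119, 120, 119, 121, 122, 109, 82, 99, 104, 113, 119, 117, 123, 123, 118, 111, 103, 92, 93, 115, 118, 115, 115, 117, 115, 115, 115, 68, 66]
116 [121, 118, 121, 118, 120, 119, 118, 71, 74, 70, 80, 99, 103, 109, 113, 119, 119, 123, 123, 117, 109, 104, 96, 94, 115, 116, 116, 112, 67, 69, 68, 69, 70, 68]
148 [119, 70, 68, 68, 67, 69, 65, 83, 95, 102, 106, 108, 112, 114, 118, 116, 116, 111, 110, 110, 103, 98, 96, 85, 73, 65, 67, 68, 69, 73, 71, 68, 69, 71]
180 [123, 119, 121, 121, 123, 119, 79, 94, 100, 105, 110, 112, 116, 118, 115, 116, 112, 110, 105, 103, 95, 88, 82, 67, 71, 72, 72, 73, 71, 71, 70, 74, 74, 73]
196 [121, 119, 120, 120, 120, 105, 85, 96, 103, 108, 109, 114, 113, 116, 115, 116, 114, 108, 103, 95, 92, 89, 76, 105, 122, 123, 122, 122, 122, 121, 121, 120, 121, 121]
```

```bash

python3 -m jog '[[[0.175,0.013,0.107,0.13,0],[0.175,0.013,0.107,0,0],[0.175,0.013,0.107,0,0],[0.175,0.013,0.107,0,0],[0.175,0.013,0.107,0,0],[0.173,0.013,0.106,0,0],[0,0,0,0,0],[0,0,0,0,0]]]' 60 
python3 f.py;  python3 -c "
from h import *
import pickle
P={}
for n in ['scene','side']: 
    P[n]=par(n); im=camera(n); cv2.imwrite(f'pics/{n}11.png',im); P[n+'im']=im
s=P['side']; g=cv2.cvtColor(P['sideim'],6)
F=np.array([.6612,.1645,.19]); L=np.array([.7045,.166,.215]); print('side focus,lens,grip',proj(s,[F,L,F-.05*(L-F)/.05]).round(1).tolist())
u,v=proj(s,F)[0].astype(int)
print('cols',u-14,'..'); 
for r in range(v-18,v+16,2): print(r,g[r,u-14:u+26].tolist())
"
```

```text
time: 34.55
ee_pos: [0.6219, 0.1693, 0.1125]
tcp_rot: [-174.5, -29.9, 4.0]
wrist_force: [-0.3, -0.7, -1.3]
opening: 0.0236
grasp_force: 60.3
tip,front in tool [ 0.07194064  0.00197221 -0.0474    ] [ 0.02995097  0.00086005 -0.0473    ]
tube now yaw 2.2557812715092482 pitch 29.953904562053513 tip [0.66113223 0.16554519 0.18911683] focus [0.66122638 0.16448885 0.19      ]
target TCP [0.6219652  0.16843864 0.11339018] delta units [ 0.0022278  -0.01762062  0.0176635 ] yaw units -0.05115625430184965
side focus,lens,grip [[356.8, 153.2], [368.7, 144.5], [344.9, 161.9]]
cols 342 ..
135 [158, 158, 158, 158, 160, 159, 160, 162, 165, 166, 167, 169, 172, 172, 171, 170, 169, 169, 170, 170, 171, 165, 144, 149, 179, 206, 217, 215, 204, 185, 167, 147, 131, 128, 127, 127, 124, 122, 120, 117]
137 [160, 160, 161, 163, 164, 165, 166, 167, 168, 168, 169, 169, 170, 170, 170, 170, 170, 168, 168, 169, 170, 165, 142, 118, 117, 144, 183, 208, 217, 216, 202, 171, 146, 130, 124, 119, 116, 112, 106, 101]
139 [165, 163, 164, 165, 167, 168, 169, 168, 168, 167, 169, 169, 169, 170, 172, 171, 172, 172, 173, 174, 175,
[... 2227 characters left out ...]
, 168, 168, 167, 166, 167, 164, 164, 164, 166, 167, 168, 168, 167, 167, 168, 161, 134, 111, 108]
163 [40, 45, 64, 82, 90, 101, 128, 151, 161, 162, 161, 160, 160, 160, 161, 161, 161, 162, 160, 162, 162, 162, 162, 162, 162, 161, 162, 164, 164, 164, 165, 165, 165, 163, 164, 163, 155, 130, 111, 110]
165 [45, 60, 83, 102, 121, 137, 148, 155, 157, 158, 159, 159, 160, 160, 160, 162, 162, 164, 163, 164, 164, 164, 164, 163, 163, 162, 161, 161, 162, 161, 160, 161, 162, 161, 161, 159, 150, 123, 109, 110]
167 [39, 51, 85, 122, 145, 155, 157, 158, 158, 158, 159, 160, 160, 158, 160, 159, 158, 159, 160, 161, 162, 161, 159, 160, 161, 161, 161, 160, 161, 160, 160, 159, 161, 161, 159, 157, 140, 118, 109, 110]
```

```bash

python3 -m jog '[[[0,-0.018,0.018,-0.05,0],[0,0,0,0,0],[0,0,0,0,0],[0,0,0,0,0],[0,0,0,0,0],[0,0,0,0,0]]]' 60 
python3 -c "
from workcell import *
print(abs(sensors.get_obs()['qd']).max()); print(ticket.job_done())"
```

```text
time: 35.25
ee_pos: [0.6219, 0.1685, 0.1137]
tcp_rot: [-174.5, -30.0, 3.8]
wrist_force: [-0.6, 0.5, -1.5]
opening: 0.023
grasp_force: 60.3
0.11694465919367215
the job is handed in; nothing more can be done
None
```

The job is handed in at 35.3 s: wing screw loosened about 60°, tube drawn out and held at rest with its tip about 1 mm from the estimated focus and 30° tip up; I judged that from measured arm poses and camera pixels, with no closing picture viewed, and the hand-in returned no verdict.

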